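Purge the torch gas line at the welding bench

TASK

Get the shielding gas flowing at the welding bench: first press down the raised half of the rocker on the separate switch box so that it tips fully over, then push the round button on the key panel fully in (it stays in), then press the long bar key right down and keep it held: the program finishes while still holding the bar key down. Only push, pick nothing up; do not press the square key, and leave the switch box and everything else lying on the bench where they are.

Things in the scene. Friction and masses are not known exactly. Their poses are not given: they have to be found in the camera images.
- rocker_box: Grey switch box standing loose on rubber feet to the left or right of the key panel: 116 (x) x 70 (y) x 50 mm high, 0.9 kg, with one large black rocker in its top. Origin: centre of its underside. Its own x axis runs along the rocker's length, which is across the pivot; the pivot is parallel to its y axis, 56 mm above the origin. The raised half of the rocker is at its -x end at the start. It must not be shoved, carried or lifted (30 mm at most).
- rocker (a joint): Angle of the rocker (rad): 0 to about 0.08 at the start (off), 0.40 tipped fully over (on). The rocker is a black V-shaped see-saw, 76 x 36 mm, two flat halves 0.40 rad apart; its -x half stands up at the start and lies level when on. It has friction only, no spring: about 3 to 4 N pushing down on the raised half, 28 mm from the pivot, turns it, and it stays where it is left; the +x half rises as it goes.
- rocker_press (a point): Point on the top face of the rocker's -x (raised) half, mid-width, 28 mm from the pivot line: the place to press. It moves with the rocker, from about 71 mm above the bench when off to 61 mm when fully on, where the rocker meets a stop.
- panel: Aluminium base plate of the key panel, 100 (x) x 262 (y) x 6 mm, fixed to the bench. Origin: centre of its underside. It carries three equal grey housings, 74 x 74 mm and 46 mm high, in a row along its y axis, 82 mm apart, in any order, each with one black key on top and all turned as the plate is. One has the round button, one the square key, one the long bar key.
- round_button_top (a point): Centre of the top face of the round black button, 40 mm in diameter, which stands 14 mm proud of its housing (66 mm above the bench) and is pushed straight down. Moves with it.
- round_button (a joint): How far the round button is pushed in (m): 0 out, 0.008 fully in. About 4 N of friction, no spring: it stays in when released.
- square_key_top (a point): Centre of the top face of the square black key, 30 x 30 mm, 14 mm proud of its housing, 66 mm above the bench. Not to be pressed.
- square_key (a joint): How far the square key is pressed (m): 0 up, 0.008 down; light spring. It must stay up (below 0.003).
- bar_key_top (a point): Centre of the top face of the long black bar key, 22 (x) x 60 (y) mm, long side along the panel's y axis, 14 mm proud of its housing, 66 mm above the bench, pressed straight down. Moves with it. The point's axes are the panel's.
- bar_key (a joint): How far the bar key is pressed (m): 0 up, 0.008 fully down. Spring: 1.5 N to start, 5.5 N fully down; it rises when released, and must be held down by the fingers at the end.
- can: Bystander: closed can, 66 mm in diameter, 95 mm high, standing on the other side of the panel from the switch box. Origin: centre of its underside.
- nozzle: Bystander: brass torch nozzle, a tube 22 mm in diameter and 55 mm high, standing just in front (-x) of the panel. Origin: centre of its underside.
- jar: Bystander: jar with a yellow lid, 56 mm in diameter, 55 mm high, standing behind (+x) the panel. Origin: centre of its underside.
- magnet: Bystander: steel welding magnet, a triangular frame 70 x 70 mm and 16 mm high lying behind the panel. Origin: centre of its underside.
- hammer: Bystander: hammer 220 mm long with a wooden handle, lying at the far right, roughly along y. Origin: underside, about half-way along.
- coupon: Bystander: flat steel plate, 50 x 120 x 8 mm, at the far left. Origin: centre of its underside.
- marker: Bystander: white marker holder with steel end, 14 mm wide and 12 mm high, about 140 mm long, lying along y between the robot and the panel. Origin: underside, under the white part's centre.
Mind the look-alikes: they are no part of the job. What is shaped like the rocker_box but purple or yellow is not meant.

How it is judged:
On the way, in this order (a step that is already met when the one before it is completed fails the run):
1. the rocker is tipped fully over (value of joint rocker above 0.33 rad), for 0.1 s.
2. the round button is pushed in (value of joint rocker above 0.33 rad and value of joint round_button above 0.006 m), for 0.1 s.
3. the bar key is pressed down by the fingers (all of step 2 and value of joint bar_key above 0.0055 m), for 0.2 s.
At the end, for the whole second after the job is handed in: The rocker stands on (beyond 0.33 rad), the round button is in (beyond 6 mm), the fingers hold the bar key down (beyond 5.5 mm, with over 1 N), the square key is up (below 3 mm), and the switch box and the loose things are within 30 mm of where they began (all of step 3 and contact force between the fingers and bar_key above 1 N and value of joint square_key below 0.003 m and distance of each of can, nozzle, jar, magnet, hammer, coupon, marker, rocker_box from where it was at the start of the episode below 0.03 m); the arm keeps its last pose, push and grip.
It fails at once if the round button is pressed before the rocker is on (value of joint round_button above 0.003 m and value of joint rocker below 0.3 rad).
It fails at once if the bar key is pressed before the round button is in (value of joint bar_key above 0.003 m and value of joint round_button below 0.005 m).
It fails at once if the square key is pressed (value of joint square_key above 0.003 m).
It fails at once if the switch box or a bystander is lifted, carried or shoved by more than 30 mm (distance of any of can, nozzle, jar, magnet, hammer, coupon, marker, rocker_box from where it was at the start of the episode above 0.03 m).
It also fails if it takes over 45 s, if anything falls off the work surface, if the arm or the gripper's body presses on something with over 40 N, if the wrist force passes 120 N, or if a joint passes its speed limit or range.

ROBOT

A 7-joint arm with a two-finger parallel gripper is mounted at the origin on the work surface. World frame = base frame: x ahead of the robot, y to its left, z up, the work surface at z = 0. Lengths are in m, angles in rad, forces in N, time in s.
With the tool pointing down it reaches from about 0.35 to 0.9 m from the base axis. Payload 8.1 kg.
Tool frame: the origin (TCP) lies at the very end of the fingers, on their centre line; the grasp point (between the pads) lies 19 mm behind it; z points along the fingers, y is the line along which they close (so a half turn about z gives the same grasp; the last joint's range is limited). The gripper opens to 92 mm and grips with 3 to 60 N. Pads are 19 mm wide; open, the fingers measure 130 mm over their backs; the gripper's body (75 mm by 190 mm) begins 47 mm behind the grasp point.
Start: joints at [1.042, 0.434, 0.025, 1.573, -0.012, 1.134, -0.075], TCP at [0.258, -0.569, 0.227] pointing down, gripper open.
Joint ranges: [-2.62, 2.62], [-0.44, 2.09], [-1.27, 1.32], [0.08, 2.57], [-1.32, 4.46], [0.12, 2], [-2.74, 2.74]. Speed limits (rad/s): [2.22, 2.22, 3.01, 3.01, 3.14, 3.14, 3.14].

INTERFACE

Orientations are given as a rotation vector (axis times angle).
In Python, from cell import arm gives the robot as it stands.
- The arm moves only by the tool jog_arm, never from a script. Its argument "rows" is a list of rows, each a list of 3 entries, a list of its own where there are three numbers: the shift along the world's x, y, z in cm, then the turn, a rotation vector about the world's x, y, z in degrees, then the opening, from 0 (shut) to 1 (fully open). A call has 1 to 8 rows; each row is the pose to reach, as a shift and turn from the pose commanded when the call began; what a row does not reach only later rows make up. A row lasts 1/8 s, in which the tool goes at most 62.5 mm and 10.7 degrees, less where a joint would pass 70% of its speed; a pose out of reach is approached as far as the arm can. A call with a gripper value outside its range is refused whole. The fingers move at their own pace and stop on an object; "newtons" is the grip in N (left out, the last holds). Time passes only in rows, so rows that repeat a pose let the fingers close. It gives the time, the measured TCP pose, the force, the opening and the grip force at its end, in the units of the state.
- arm.observe(): the state, without advancing time (a new reading comes with each control period).
- arm.get_image(name): name is "scene" or "side" or "wrist"; returns a dict with "img" (480x640x3 uint8, red, green, blue), "depth" (480x640 float32, m along the optical axis (not along the pixel's ray), 0 where there is no reading), "fx", "fy", "cx", "cy" (pixels), "rvec" (rotation vector, rad) and "tvec" (3), from world to camera coordinates, as OpenCV has them; the wrist camera has in their place "mount" (4x4, takes a point from camera to tool coordinates, whose origin is the TCP and whose axes are the flange's). Camera axes: x right, y down, z forward; pixel columns grow to the right and rows downward; lengths in m; the calibration is good to about 2 mm. A picture is of the moment at which its call begins: read the wrist's pose just before it.
- arm.sign_off(): hands the job in; it is judged then, once.
The state is a dict: "clock": time; "joints": joint angles; "dq": joint speeds; "joint_efforts": joint torques, N m; "position": TCP position; "ee_rot": TCP orientation; "force": force on the tool from outside, world axes, zero at the start; "ft_torque": the same for the moment, N m; "width": opening from 0.0 (shut) to 1.0 (fully open); "gripper_force": force on a finger pad.
Only numpy, scipy, OpenCV 4.12 (cv2) and the standard library are available. Lean on these libraries where they do the work, as an engineer would, in place of code of your own. Each camera call takes 0.05 s, during which the arm holds its last target. There are 200 camera calls.

## Working session

There is one attempt and no reset: what is moved stays moved. The work goes in short steps, Python scripts to look and compute and a tool call to move; the robot and the scene stay as the last step left them, time stands still between calls to the robot, and variables do not carry over. Pictures are saved under pics/ and viewed, at most 10 in all, crops included, and the job is handed in when it is done.

Besides the shell and the picture viewer there is one more tool, called after "Emit:" as name([rows], argument=value, ...), one row to a line, values as JSON. jog_arm: Moves the arm, as the interface text tells. Its arguments: {"type":"object","properties":{"rows":{"type":"array","items":{"type":"array"}},"newtons":{"type":"number"}},"required":["rows"]}

```bash
mkdir -p pics; cat > h.py <<'E'
import numpy as np, cv2
from cell import arm
from scipy.spatial.transform import Rotation as R
def snap(n,f):
    s=arm.observe(); d=arm.get_image(n); np.savez(f'pics/{f}.npz',pos=s['position'],rot=s['ee_rot'],**d)
    cv2.imwrite(f'pics/{f}.png',d['img'][:,:,::-1]); return d,s
def world(d,s=None):
    v,u=np.mgrid[:480,:640]; z=d['depth']
    p=np.stack([(u-d['cx'])/d['fx']*z,(v-d['cy'])/d['fy']*z,z],-1)
    if 'mount' in d:
        M=np.array(d['mount']); p=p@M[:3,:3].T+M[:3,3]
        return p@R.from_rotvec(s['ee_rot']).as_matrix().T+np.array(s['position'])
    return (p-np.array(d['tvec']).ravel())@R.from_rotvec(np.array(d['rvec']).ravel()).as_matrix()
E
python3 - <<'E'
from h import *
print(arm.observe())
d,s=snap('scene','scene1'); snap('side','side1')
P=world(d); print(P[240,320],P[400,320])
E
```

```text
{'clock': 0.0, 'joints': array([ 1.04238121,  0.43521861,  0.02496905,  1.57410637, -0.01162648,
        1.13394411, -0.07512013]), 'dq': array([-3.63740982e-05, -8.90127707e-05,  6.49719650e-04, -6.58023417e-04,
       -4.04622760e-04,  1.37172217e-03,  1.50270783e-03]), 'joint_efforts': array([ 6.04564520e-04, -6.67866755e+01,  9.85356309e-01, -3.14453602e+01,
       -6.04932639e-02,  4.28958668e-02,  2.07225748e-04]), 'position': array([ 0.2579173 , -0.56875355,  0.22594402]), 'ee_rot': array([-3.06925465e+00, -6.63366779e-01,  6.81699646e-04]), 'force': array([-0.3012379 ,  0.11703025, -0.55516088]), 'ft_torque': array([ 0.0096808 ,  0.0044726 , -0.00038752]), 'gripper_force': 0.0, 'width': 1.0007037195742952}
[ 0.37091567 -0.0539963  -0.00262585] [0.89796186 0.21052039 0.14796054]
```

View pics/scene1.png

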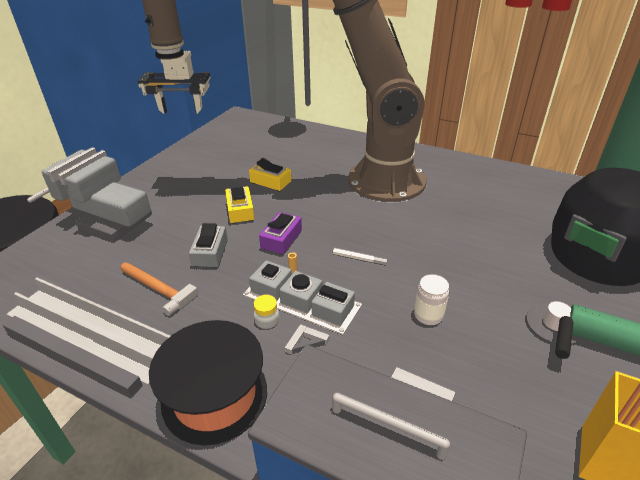

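View pics/side1.png

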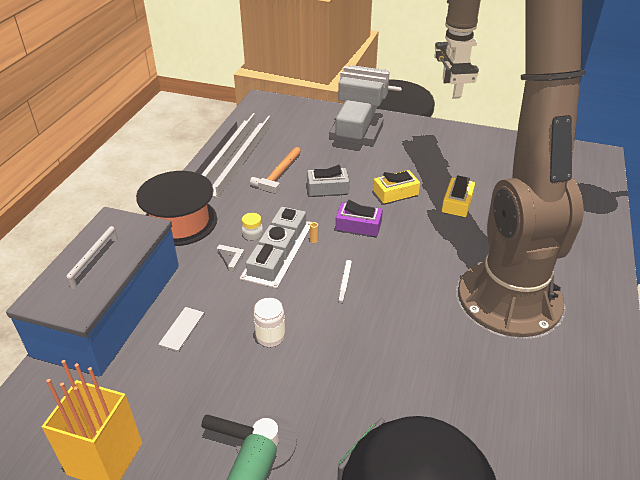

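The scene view shows the grey rocker box at about (208,244). The panel has the square key at (270,271), the round button at (300,282) and the bar key at (333,293). In the side view they are at (328,180), (289,214), (277,234) and (264,254).

```bash
python3 - <<'E'
from h import *
def rep(f,boxes):
    d=dict(np.load(f'pics/{f}.npz')); d.pop('mount',None); P=world(d); im=d['img'].max(2)
    for n,(u0,v0,u1,v1),lo,hi,dark in boxes:
        p=P[v0:v1,u0:u1].reshape(-1,3); g=im[v0:v1,u0:u1].ravel()
        m=(p[:,2]>lo)&(p[:,2]<hi)&((g<60) if dark else (g>-1)); q=p[m]
        r=cv2.minAreaRect((q[:,:2]*1000).astype(np.float32))
        print(f,n,m.sum(),q.mean(0).round(4),'rect',np.round(r[0],1),np.round(r[1],1),round(r[2],1),'z',np.percentile(q[:,2],[5,50,95]).round(4))
rep('scene1',[('boxtop',(186,218,232,270),.040,.054,0),('rocker',(186,218,232,270),.055,.09,0),('sq',(250,258,285,285),.058,.075,1),('rd',(284,268,316,300),.058,.075,1),('bar',(314,280,356,312),.058,.075,1),('housing',(244,258,358,325),.035,.056,0)])
rep('side1',[('boxtop',(300,160,355,200),.040,.054,0),('rocker',(300,160,355,200),.055,.09,0),('sq',(278,205,304,222),.058,.075,1),('rd',(264,224,292,243),.058,.075,1),('bar',(250,242,280,266),.058,.075,1),('housing',(240,203,310,285),.035,.056,0)])
for f,b in(('scene1',(186,218,232,270)),('side1',(300,160,355,200))):
    d=dict(np.load(f'pics/{f}.npz'));d.pop('mount',None);P=world(d)[b[1]:b[3],b[0]:b[2]].reshape(-1,3);q=P[(P[:,2]>.055)&(P[:,2]<.09)]
    c=q.mean(0);w,V=np.linalg.eigh(np.cov(q[:,:2].T));a=V[:,1];t=(q-c)[:,:2]@a
    print(f,'axis',a)
    for k in np.arange(-.045,.045,.01):
        m=(t>=k)&(t<k+.01)
        if m.sum()>2: print(round(k,3),m.sum(),q[m].mean(0).round(4))
E
```

```text
scene1 boxtop 480 [ 0.5653 -0.2718  0.0486] rect [ 552.9 -284.8] [118.3  70.8] 23.3 z [0.0419 0.049  0.0534]
scene1 rocker 372 [ 0.5521 -0.2839  0.0632] rect [ 553.1 -283.8] [91.9 45.3] 22.8 z [0.056  0.0622 0.0717]
scene1 sq 134 [ 0.5972 -0.0702  0.0642] rect [596.  -71.6] [32.9 30.6] 7.3 z [0.0595 0.0647 0.0673]
scene1 rd 182 [0.5993 0.0111 0.0648] rect [598.    9.8] [37.4 36. ] 27.9 z [0.0611 0.0651 0.0677]
scene1 bar 240 [0.6013 0.093  0.0644] rect [599.7  91.9] [23.9 60.9] 0.2 z [0.059  0.0649 0.0674]
scene1 housing 2532 [0.6179 0.0091 0.0493] rect [591.6   6.7] [185.2 241.6] 26.2 z [0.0379 0.051  0.0549]
side1 boxtop 359 [ 0.5425 -0.2695  0.0485] rect [ 548.1 -285.1] [116.6  85.4] 22.0 z [0.0418 0.0489 0.0533]
side1 rocker 311 [ 0.5472 -0.2799  0.063 ] rect [ 549.2 -279.3] [99.1 62.9] 22.8 z [0.0555 0.0623 0.0732]
side1 sq 22 [ 0.5915 -0.064   0.0621] rect [591.3 -68.2] [28.5 34.6] 1.0 z [0.0581 0.0616 0.0686]
side1 rd 17 [0.5943 0.0212 0.0621] rect [597.   16.8] [28.5 41.7] 58.3 z [0.0585 0.0622 0.0652]
side1 bar 19 [0.5903 0.1047 0.062 ] rect [594.8 100.4] [44.8 22.4] 88.6 z [0.0582 0.0611 0.0669]
side1 housing 1647 [0.5987 0.022  0.0499] rect [630.8  10.2] [246.5 151.7] 88.9 z [0.0387 0.0515 0.0553]
scene1 axis [-0.92016443 -0.39153214]
-0.045 29 [ 0.586  -0.2684  0.0581]
-0.035 54 [ 0.5807 -0.2725  0.0607]
-0.025 38 [ 0.5698 -0.2761  0.061 ]
-0.015 31 [ 0.5619 -0.2809  0.0606]
-0.005 41 [ 0.5518 -0.2836  0.0603]
0.005 57 [ 0.5428 -0.288   0.0628]
0.015 55 [ 0.5332 -0.2919  0.0663]
0.025 45 [ 0.5245 -0.2959  0.07  ]
0.035 21 [ 0.517  -0.2975  0.0686]
side1 axis [-0.92504866 -0.37984861]
-0.045 26 [ 0.5827 -0.2629  0.0593]
-0.035 38 [ 0.5749 -0.2678  0.0615]
-0.025 39 [ 0.5652 -0.2713  0.0612]
-0.015 32 [ 0.5562 -0.276   0.0612]
-0.005 34 [ 0.5484 -0.2832  0.0602]
0.005 38 [ 0.5384 -0.2857  0.0635]
0.015 38 [ 0.5283 -0.2869  0.0664]
0.025 40 [ 0.5195 -0.2925  0.0693]
0.035 19 [ 0.5089 -0.2907  0.0637]
```

Emit:
jog_arm([
  [[5, 5, 0], [0, 0, 0], 0],
  [[9, 9, 0], [0, 0, 0], 0],
  [[13, 13.2, 0], [0, 0, 0], 0],
  [[17, 17.3, 0], [0, 0, 0], 0],
  [[21, 21.4, 0], [0, 0, 0], 0],
  [[25, 25.4, 0], [0, 0, 0], 0],
  [[26.9, 27.4, -2], [0, 0, 0], 0],
  [[26.9, 27.4, -4], [0, 0, 0], 0],
], newtons=20)

```text
clock: 1.1
position: [0.5292, -0.2919, 0.1859]
ee_rot: [-3.068, -0.671, -0.002]
force: [-0.9, -0.4, -0.3]
width: 0.182
gripper_force: 0.0
```

```bash
python3 - <<'E'
from h import *
d,s=snap('wrist','w1'); print(s['position'],s['ee_rot'],s['width'],s['force'])
P=world(d,s); im=d['img'].max(2)
q=P[(P[...,2]>.056)&(P[...,2]<.085)&(im<60)&(np.abs(P[...,0]-.55)<.07)&(np.abs(P[...,1]+.285)<.06)]
print(len(q),q.mean(0),cv2.minAreaRect((q[:,:2]*1000).astype(np.float32)))
E
```

```text
[ 0.5292484  -0.29186201  0.1859265 ] [-3.06778456e+00 -6.71323527e-01 -1.52141348e-03] 0.18165725638397906 [-0.86482698 -0.38022764 -0.25597903]
4189 [ 0.55083568 -0.28709972  0.06383338] ((550.5386962890625, -287.3087158203125), (73.62151336669922, 35.244300842285156), 23.131704330444336)
```

View pics/w1.png

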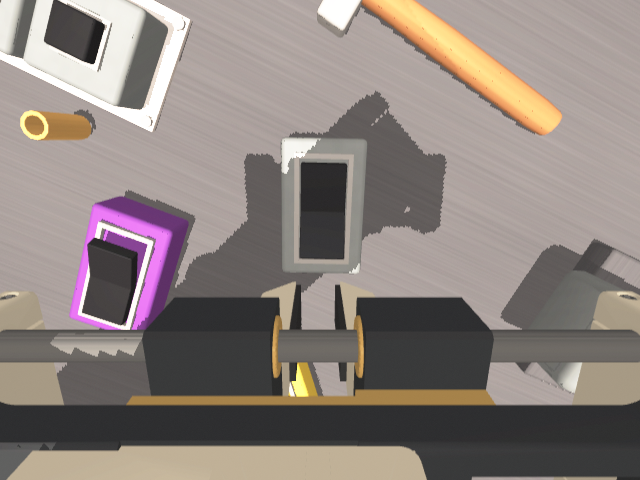

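The wrist view shows the grey box's black rocker at about (324,210), with the raised half nearest the fingers, so I'm over the right one.

Emit:
jog_arm([
  [[-0.4, -0.6, -3], [0, 0, 0], 0],
  [[-0.4, -0.6, -7], [0, 0, 0], 0],
  [[-0.4, -0.6, -10], [0, 0, 0], 0],
  [[-0.4, -0.6, -10], [0, 0, 0], 0],
])

```text
clock: 1.65
position: [0.5212, -0.3008, 0.0848]
ee_rot: [-3.068, -0.662, 0.006]
force: [-0.2, -0.3, -0.9]
width: 0.01
gripper_force: 0.0
```

Emit:
jog_arm([
  [[0, 0, -0.8], [0, 0, 0], 0],
  [[0, 0, -1.4], [0, 0, 0], 0],
  [[0, 0, -1.9], [0, 0, 0], 0],
  [[0, 0, -2.4], [0, 0, 0], 0],
  [[0, 0, -2.5], [0, 0, 0], 0],
])

```text
clock: 2.28
position: [0.5232, -0.3014, 0.0616]
ee_rot: [3.07, 0.663, 0.0]
force: [-1.6, -1.9, 3.0]
width: 0.001
gripper_force: 1.5
```

Emit:
jog_arm([
  [[0.2, 0.2, -0.3], [0, 0, 0], 0],
  [[0.2, 0.2, -0.4], [0, 0, 0], 0],
  [[0.2, 0.2, -0.4], [0, 0, 0], 0],
])

```text
clock: 2.65
position: [0.5235, -0.3014, 0.0605]
ee_rot: [3.069, 0.66, -0.003]
force: [-15.4, -0.9, 33.2]
width: 0.005
gripper_force: 16.6
```

Emit:
jog_arm([
  [[-0.2, -0.2, 1.5], [0, 0, 0], 0],
  [[-0.2, -0.2, 6], [0, 0, 0], 0],
  [[-0.2, -0.2, 12], [0, 0, 0], 0],
  [[-0.2, -0.2, 12.5], [0, 0, 0], 0],
])

```text
clock: 3.15
position: [0.5262, -0.3017, 0.1876]
ee_rot: [3.066, 0.664, 0.011]
force: [0.4, 0.6, -0.2]
width: 0.007
gripper_force: 0.0
```

```bash
python3 - <<'E'
from h import *
d,s=snap('wrist','w2'); print(s['position'],s['ee_rot'],s['force'])
P=world(d,s); im=d['img'].max(2)
q=P[(P[...,2]>.053)&(P[...,2]<.085)&(im<60)&(np.abs(P[...,0]-.55)<.07)&(np.abs(P[...,1]+.285)<.06)]
print(len(q),q.mean(0),cv2.minAreaRect((q[:,:2]*1000).astype(np.float32)))
a=np.radians(23.1);t=(q[:,:2]-[.5505,-.2873])@[np.cos(a),np.sin(a)]
for k in np.arange(-.04,.04,.01):
    m=(t>=k)&(t<k+.01)
    if m.sum()>2: print(round(k,3),m.sum(),q[m][:,2].mean().round(4))
E
```

```text
[ 0.52618025 -0.30172722  0.1875816 ] [3.06592397 0.66371696 0.0113074 ] [ 0.36525096  0.57314557 -0.19310163]
4067 [ 0.5499384  -0.28757646  0.06453319] ((548.0924682617188, -288.38348388671875), (75.38339233398438, 35.33452606201172), 23.498266220092773)
-0.04 487 0.0602
-0.03 505 0.0602
-0.02 511 0.0602
-0.01 524 0.0604
0.0 516 0.0637
0.01 560 0.068
0.02 606 0.0722
0.03 351 0.0721
```

The rocker now reads level on its raised half, so it is on, and the box has not moved. Next the panel.

Emit:
jog_arm([
  [[0.4, 4, 0], [0, 0, -5], 0],
  [[0.8, 8.5, 0], [0, 0, -10], 0],
  [[1.2, 13, 0], [0, 0, -15], 0],
  [[1.6, 17.5, 0], [0, 0, -20], 0],
  [[2, 22, 0], [0, 0, -25], 0],
  [[2.2, 26.5, 0], [0, 0, -25], 0],
  [[2.4, 30.5, 0], [0, 0, -25], 0],
  [[2.4, 30.5, 0], [0, 0, -25], 0],
])

```text
clock: 4.2
position: [0.5464, 0.0085, 0.1813]
ee_rot: [-3.14, 0.006, 0.003]
force: [-0.5, -0.3, 0.5]
width: 0.005
gripper_force: 0.0
```

```bash
python3 - <<'E'
from h import *
d,s=snap('wrist','w3'); print(s['position'],s['ee_rot'],s['force'])
P=world(d,s); im=d['img'].max(2)
for n,y in(('sq',-.071),('rd',.010),('bar',.092)):
    q=P[(P[...,2]>.058)&(P[...,2]<.075)&(im<70)&(np.abs(P[...,0]-.598)<.035)&(np.abs(P[...,1]-y)<.038)]
    if len(q)>5: print(n,len(q),q.mean(0),cv2.minAreaRect((q[:,:2]*1000).astype(np.float32)))
E
```

```text
[0.54636948 0.00850979 0.18134248] [-3.13962109  0.00610932  0.00336447] [-0.45501243 -0.2678163   0.53729446]
sq 1561 [ 0.59310329 -0.07257196  0.06496237] ((592.612548828125, -73.37858581542969), (30.20328140258789, 28.901390075683594), 89.42765045166016)
rd 2050 [0.59518297 0.00820695 0.06512153] ((594.8255615234375, 8.229867935180664), (37.91282653808594, 38.05638885498047), 35.770652770996094)
bar 1294 [0.59702018 0.07771191 0.064749  ] ((596.77978515625, 89.51669311523438), (59.41697692871094, 21.077638626098633), 88.45891571044922)
```

View pics/w3.png

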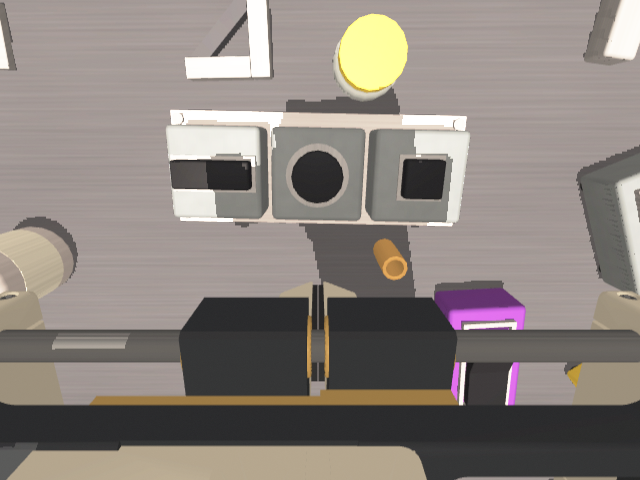

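The wrist view shows the round button centred at (317,176), the bar key at (211,174) on the left and the square key at (424,179) on the right. The nozzle at (390,260) is clear of the path.

Emit:
jog_arm([
  [[5, 0, 0], [0, 0, 0], 0],
  [[5, 0, -4], [0, 0, 0], 0],
  [[5, 0, -8], [0, 0, 0], 0],
  [[5, 0, -10.3], [0, 0, 0], 0],
  [[5, 0, -10.3], [0, 0, 0], 0],
  [[5, 0, -10.3], [0, 0, 0], 0],
])

```text
clock: 5.0
position: [0.5975, 0.003, 0.0803]
ee_rot: [3.141, -0.018, 0.001]
force: [-0.0, 0.3, -0.2]
width: 0.002
gripper_force: 0.0
```

Emit:
jog_arm([
  [[0, 0, -0.8], [0, 0, 0], 0],
  [[0, 0, -1.4], [0, 0, 0], 0],
  [[0, 0, -1.8], [0, 0, 0], 0],
  [[0, 0, -2.2], [0, 0, 0], 0],
  [[0, 0, -2.3], [0, 0, 0], 0],
  [[0, 0, -2.3], [0, 0, 0], 0],
])

```text
clock: 5.75
position: [0.5976, 0.0037, 0.058]
ee_rot: [3.141, -0.017, 0.002]
force: [-2.7, 0.4, 16.4]
width: 0.001
gripper_force: 7.9
```

Emit:
jog_arm([
  [[0, 0, 2], [0, 0, 0], 0],
  [[0, 0, 5], [0, 0, 0], 0],
  [[0, 4.5, 5], [0, 0, 0], 0],
  [[0, 8.8, 5], [0, 0, 0], 0],
  [[0, 8.8, 4], [0, 0, 0], 0],
  [[0, 8.8, 2.8], [0, 0, 0], 0],
  [[0, 8.8, 2.8], [0, 0, 0], 0],
  [[0, 8.8, 2.8], [0, 0, 0], 0],
])

```text
clock: 6.75
position: [0.5972, 0.0906, 0.0846]
ee_rot: [3.141, -0.019, -0.001]
force: [0.4, 0.3, -0.5]
width: 0.008
gripper_force: 0.0
```

```bash
python3 - <<'E'
from h import *
d,_=snap('scene','s2'); P=world(d); im=d['img'].max(2)
for n,y in(('sq',-.071),('rd',.010)):
    q=P[(P[...,2]>.053)&(P[...,2]<.075)&(im<60)&(np.abs(P[...,0]-.598)<.012)&(np.abs(P[...,1]-y)<.012)]
    print(n,len(q),np.median(q,axis=0))
E
```

```text
sq 88 [ 0.60192468 -0.070341    0.06531056]
rd 78 [0.5970609  0.00947365 0.05733943]
```

The round button is in and the square key is still up. Now I press the bar key.

Emit:
jog_arm([
  [[0, 0, -1], [0, 0, 0], 0],
  [[0, 0, -1.7], [0, 0, 0], 0],
  [[0, 0, -2.2], [0, 0, 0], 0],
  [[0, 0, -2.6], [0, 0, 0], 0],
  [[0, 0, -2.8], [0, 0, 0], 0],
  [[0, 0, -2.8], [0, 0, 0], 0],
  [[0, 0, -2.8], [0, 0, 0], 0],
  [[0, 0, -2.8], [0, 0, 0], 0],
])

```text
clock: 7.8
position: [0.597, 0.0916, 0.0581]
ee_rot: [3.141, -0.017, 0.0]
force: [-6.0, -2.6, 17.7]
width: 0.007
gripper_force: 9.0
```

```bash
python3 -c "
from cell import arm
print(arm.observe()['force'],arm.sign_off())"
```

```text
the job is handed in; nothing more can be done
[-5.96475272 -2.56945013 17.69445628] None
```

The job is handed in with the rocker tipped on, the round button in and the bar key held down at about 18 N; depth checks showed the rocker over, the button in and the square key up, but the hand-in returned no verdict.

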